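# Let a tilting kettle back one ratchet notch

### The job

The small tilting kettle is tipped one notch too far. With the fingertips, lift the ratchet pawl by throwing its lever over so that it stays up, push an arm of the four-armed handle so that the wheel goes back one notch (the kettle towards upright), and tip the pawl down again so that it lies in the next notch with the wheel's tooth up against it. Push gently, grip nothing, and leave everything else on the bench where it stands.

Things in the scene. Friction and masses are not known exactly. Their poses are not given: they have to be found in the camera images.
- stand: fixed steel stand of the tilting kettle; origin on the bench under the ratchet wheel's centre; x along the kettle's shaft from kettle to handle, away from the robot at yaw 0; z up. Seen from the handle end (+x), y is to the right. Base plate x -240 to 30, 190 mm wide; bearing plate x -12 to 0, its top at z 254 behind the pawl pivot; kettle (144 mm across) x -33 to -177, within 98 mm of the shaft axis
- shaft (a point): centre of the ratchet wheel on the shaft axis: stand (12, 0, 160) mm, axes as the stand's. Wheel: 12 saw teeth, 60 mm tip radius, 14 mm deep, 12 mm thick (x 6 to 18). The four-armed handle turns with it, in the plane x 65; its arms are 12 mm bars. Kettle, wheel and handle are one part
- wheel (a joint): turn of wheel, handle and kettle, rad: 0 at the start, a tooth bearing on the pawl; grows as it goes back (clockwise seen from the handle end, top towards stand +y, kettle towards upright). A notch is 0.524. Stays where left; takes 4 to 7 N at an arm's knob. Pawl down: it stops, going back, where a tooth meets the pawl; let down at 0.15 to 0.5 it can be pushed on to 0.524 and stops there
- pawl (a joint): lift of the pawl, rad: 0 down in a notch, grows as its nose rises and its lever swings over towards stand +y, 1.83 thrown over on its stop. Moved by its weight only: under about 1.15 it falls down, above that it falls open and stays; a push of under 1 N moves it. About 0.25 clears the tooth tips
- pawl_pivot (a point): the pawl's fixed pivot, stand (12, 65, 240) mm; its axis is the stand's x
- pawl_knob (a point): centre of the black ball (22 mm) on the pawl's thumb lever, 55 mm from the pivot. Pawl down: stand (12, 42, 290) mm, lever upright above the wheel; thrown over: (12, 119, 250). Free space of about 40 mm from its middle to the handle's arms (stand +x)
- pawl_nose (a point): centre of the pawl's rounded nose (9 mm across; the arm is 12 mm thick along stand x and 9 to 19 mm deep), 81 mm from the pivot. Pawl down: stand (12, -11, 211) mm, between two teeth; thrown over it stands nearly upright at (12, 56, 321) and can be pushed back from there towards stand -y
- handle_knob0 (a point): centre of the black ball (24 mm) on the handle arm that starts up and to the left seen from the handle end, 92 mm from the shaft axis: stand (65, -46, 240) mm; after one notch back at the top, (65, 0, 252)
- handle_knob1 (a point): the same on the next arm clockwise, starting up and to the right: stand (65, 80, 206) mm; after one notch back level, (65, 92, 160). The other two arms stand opposite to these
- jug: open steel beaker, 96 mm across, 90 high, beside the stand under the kettle's lip; origin under its centre. Not to be moved
- jar: glass jar with white cap, 54 mm across, 85 high, beside the stand at the pawl's side; origin under its centre. Not to be moved
- clamp: steel pipe clamp ring with wing nut lying flat before the handle, 67 mm across the ring, 14 high; origin under the ring's centre. Not to be moved
- wrench: steel wrench 150 mm long lying flat before the handle. Not to be moved
- gauge: black pressure gauge lying on its back, 68 mm across, 32 high; origin under its centre. Not to be moved
- tub: white open tub 150 x 100 x 65 mm; origin under its centre. Not to be moved
- bolt: steel hex bolt 65 mm long lying beside the base plate. Not to be moved

How it is judged:
By the outcome, as a careful person would: the job done as asked, in the order asked, and still so for the second after the job is handed in, with the robot touching nothing.
It also fails if it takes over 67 s, if anything falls off the work surface, if the arm or the gripper's body presses on something with over 40 N, if the wrist force passes 120 N, or if a joint passes its speed limit or range.

### The arm

A 6-joint arm with a two-finger parallel gripper is mounted at the origin on the work surface. World frame = base frame: x ahead of the robot, y to its left, z up, the work surface at z = 0. Lengths are in m, angles in rad, forces in N, time in s.
With the tool pointing down it reaches from about 0.325 to 0.775 m from the base axis. Payload 5.5 kg.
Tool frame: the origin (TCP) lies on the centre line of the jaws, within the pads' length; the fingertips stand 8 mm ahead of it and the grasp point (between the pads) lies 11 mm behind it; z points along the fingers, y is the direction in which the jaws open and shut (so a half turn about z gives the same grasp; the last joint's range is limited). The gripper opens to 85 mm and grips with 20 to 120 N. Pads are 22 mm wide; open, the fingers measure 114 mm over their backs; the gripper's body (76 mm by 85 mm) begins 54 mm behind the grasp point. The pads swing forward as they close: fully open they stand 13 mm farther back than shut.
Start: joints at [1.114, 0.091, 1.231, -0, 1.82, -0.057], TCP at [0.234, 0.553, 0.239] pointing down, gripper open.
Joint ranges: [-2.87, 2.87], [-0.86, 2.18], [0.17, 2.46], [-1.51, 4.65], [0.06, 2.69], [-2.65, 2.65]. Speed limits (rad/s): [2.57, 2.57, 3.01, 3.14, 3.14, 3.14].

### API

Orientations are given as a unit quaternion [w, x, y, z].
In Python, from workcell import ctrl, eyes, workorder gives the robot as it stands.
- The arm moves only by the tool carry_out, never from a script. Its arguments are lists of equal length, an entry for each row: "delta_pos": the shift along the tool's x, y, z in m, a list of three; "twist": the turn about the tool's z in degrees. In form: {"delta_pos": [[tx, ty, tz], ...], "twist": [twist, ...]}. A call has 1 to 10 rows; each row shifts and turns the commanded pose from where the row before left it, along the tool's axes as they then stand; what a row does not reach is not made up. A row lasts 1/12 s, in which the tool goes at most 41.7 mm and 7.16 degrees, less where a joint would pass 70% of its speed; a pose out of reach is approached as far as the arm can. A call is refused whole if a number of a shift passes 0.0417 or a number of a turn 7.16, either way. A call with a gripper value outside its range is refused whole. "jaw" is the closure, from 0 (fully open) to 1 (shut), set as the call begins (left out, the last holds). The fingers move at their own pace and stop on an object; "grip_force" is the grip in N (left out, the last holds). Time passes only in rows, so rows that do not move let the fingers close. It gives the time, the measured TCP pose, the force and the opening at its end, in the units of the state.
- ctrl.get_state(): the state, without advancing time (a new reading comes with each control period).
- eyes.read_camera(name): name is "scene" or "top" or "wrist"; returns the picture (480x640x3 uint8, blue, green, red); there is no depth.
- eyes.calibration(name): a dict with "intrinsics" (3x3 intrinsics, pixels), "extrinsics" (4x4, takes a point from world to camera coordinates). Camera axes: x right, y up, looking along -z (the intrinsics and any distortion apply to the point x, -y, -z); pixel columns grow to the right and rows downward; lengths in m; the calibration is good to about 2 mm. A picture is of the moment at which its call begins: read the wrist's pose just before it. calibration takes no time and is no camera call; for the wrist camera it gives the pose at the moment of the call.
- workorder.close_job(): hands the job in, once; it reports no verdict.
Trained networks look in the newest picture that a camera, given by its name, has taken for a name from the list of things; names that differ only in an ending like _2 or _b are one class to them, and where a whole thing is asked for, a point or a joint stands for the part that bears it (a point fixed in the world has none). Each returns a list of dicts, best first, with "p" (0 to 1); they miss things now and then, are a little off and sometimes report something else, mostly with a low value. They report only what shows in the picture. A call takes as long as a camera call.
- eyes.regions_of(camera, label): "mask" (480x640 bool, what is visible of it) and "extent" ([centre column, centre row, width, height] in pixels, round what is visible of it).
The state is a dict: "t": time; "joint_pos": joint angles; "qd": joint speeds; "joint_efforts": joint torques, N m; "tcp_pos": TCP position; "tcp_rot": TCP orientation; "contact_force": force on the tool from outside, world axes, zero at the start; "torque": the same for the moment, N m; "finger_gap": finger opening in m.
Only numpy, scipy, OpenCV 4.12 (cv2) and the standard library are available. Lean on these libraries where they do the work, as an engineer would, in place of code of your own. Each camera call takes 0.05 s, during which the arm holds its last target.

## Working session

There is one attempt and no reset: what is moved stays moved. The work goes in short steps, Python scripts to look and compute and a tool call to move; the robot and the scene stay as the last step left them, time stands still between calls to the robot, and variables do not carry over. Pictures are saved under pics/ and viewed, and the job is handed in when it is done.

Besides the shell and the picture viewer there is one more tool, called after "Request:" as name(argument=value, ...), one argument or row to a line, values as JSON. carry_out: Moves the arm, as the interface text tells. Its arguments: {"type":"object","properties":{"delta_pos":{"type":"array","items":{"type":"array","items":{"type":"number"}}},"twist":{"type":"array","items":{"type":"number"}},"jaw":{"type":"number"},"grip_force":{"type":"number"}},"required":["delta_pos","twist"]}

```bash
ls; mkdir -p pics
python3 - <<'E'
from workcell import ctrl, eyes, workorder
import cv2, numpy as np
np.set_printoptions(precision=4,suppress=True)
s=ctrl.get_state()
for k,v in s.items(): print(k,v)
for n in ("scene","top","wrist"):
    im=eyes.read_camera(n); cv2.imwrite(f"pics/{n}0.png",im)
    c=eyes.calibration(n); print(n,c)
E
```

```text
pics
t 0.0
joint_pos [ 1.1143  0.0919  1.2319 -0.      1.8198 -0.0567]
qd [ 0.0014 -0.0011  0.0005 -0.0004 -0.0013 -0.002 ]
joint_efforts [  0.003  -45.8749 -41.8014   0.0003   0.0123   0.    ]
tcp_pos [0.2334 0.5524 0.2381]
tcp_rot [-0.0002  0.1986  0.9801 -0.001 ]
contact_force [-0.3395 -0.7531 -0.7791]
torque [ 0.0206  0.0245 -0.0579]
finger_gap 0.0856106212240823
scene {'intrinsics': array([[622.5425,   0.    , 315.644 ],
       [  0.    , 622.5425, 239.2943],
       [  0.    ,   0.    ,   1.    ]]), 'extrinsics': array([[-0.5675,  0.8234,  0.0026,  0.3618],
       [-0.6422, -0.4445,  0.6245,  0.2551],
       [ 0.5154,  0.3527,  0.781 , -1.8747],
       [ 0.    ,  0.    ,  0.    ,  1.    ]])}
top {'intrinsics': array([[620.1438,   0.    , 315.7577],
       [  0.    , 620.1438, 244.2722],
       [  0.    ,   0.    ,   1.    ]]), 'extrinsics': array([[ 0.0228, -0.9997,  0.0086, -0.031 ],
       [ 0.9961,  0.0235,  0.0854, -0.5783],
       [-0.0856,  0.0066,  0.9963, -1.535 ],
       [ 0.    ,  0.    ,  0.    ,  1.    ]])}
wrist {'intrinsics': array([[365.2494,   0.    , 323.6125],
       [  0.    , 365.2494, 238.884 ],
       [  0.    ,   0.    ,   1.    ]]), 'extrinsics': array([[ 0.3885,  0.9215, -0.0019, -0.599 ],
       [-0.8754,  0.3684, -0.313 ,  0.0418],
       [-0.2877,  0.1232,  0.9498, -0.3804],
       [ 0.    ,  0.    ,  0.    ,  1.    ]])}
```

View pics/scene0.png

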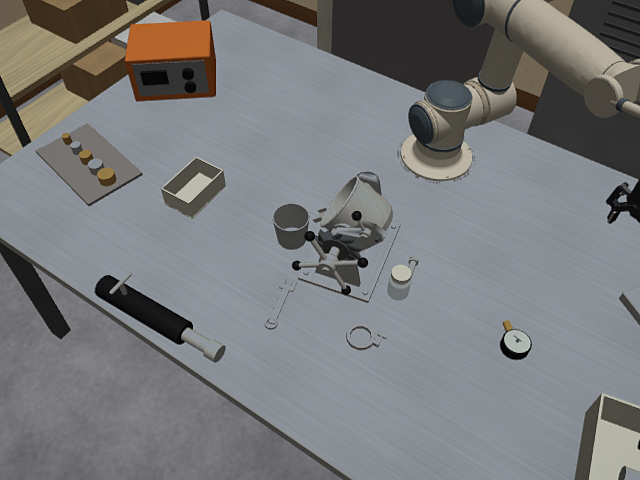

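View pics/top0.png

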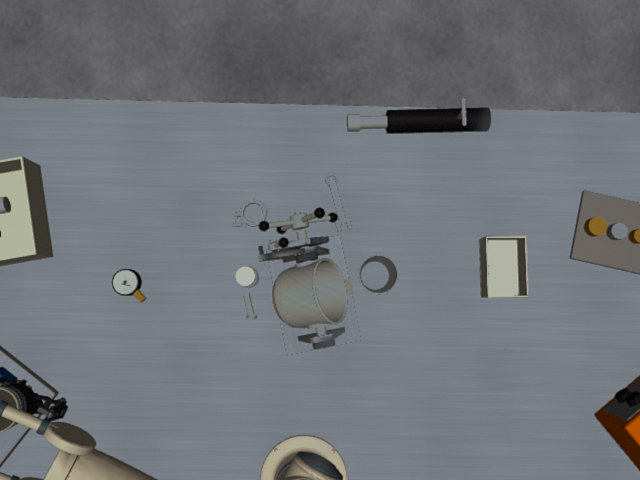

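View pics/wrist0.png

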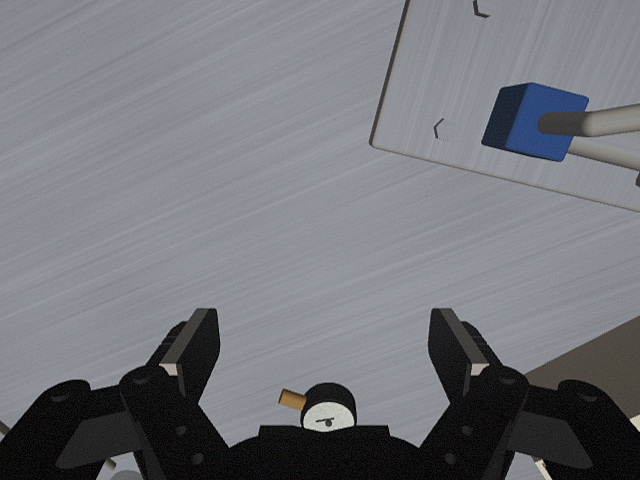

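Run:
```python
from workcell import ctrl, eyes, workorder
import cv2, numpy as np
a=cv2.imread("pics/scene0.png")[165:305,260:440]; cv2.imwrite("pics/sc_crop.png",cv2.resize(a,None,fx=4.4,fy=4.2,interpolation=cv2.INTER_CUBIC))
a=cv2.imread("pics/top0.png")[170:360,220:400]; cv2.imwrite("pics/tp_crop.png",cv2.resize(a,None,fx=3,fy=3,interpolation=cv2.INTER_CUBIC))
for cam in("scene","top"):
  for l in ("stand","pawl","wheel","pawl_knob","handle_knob0","jar","jug"):
    r=eyes.regions_of(cam,l)
    print(cam,l,[(round(float(d["p"]),2),np.round(d["extent"],1).tolist(),int(d["mask"].sum())) for d in r[:3]])
print(ctrl.get_state()["t"])
```

```text
scene stand [(0.9, [347.0, 234.5, 107.6, 135.3], 8209)]
scene pawl []
scene wheel [(0.79, [343.1, 234.6, 99.1, 120.6], 4485), (0.38, [350.8, 223.7, 37.5, 30.8], 399)]
scene pawl_knob [(0.67, [350.0, 224.8, 38.3, 25.9], 411)]
scene handle_knob0 [(0.62, [341.1, 236.3, 103.0, 120.6], 4330), (0.4, [413.2, 267.2, 12.5, 21.6], 149)]
scene jar [(0.85, [399.8, 284.9, 25.6, 33.7], 671)]
scene jug [(0.82, [291.9, 227.0, 36.5, 48.4], 1373)]
top stand [(0.93, [309.5, 280.1, 103.8, 148.3], 9596)]
top pawl [(0.73, [290.2, 244.1, 41.8, 15.0], 298)]
top wheel [(0.73, [304.0, 272.1, 97.4, 126.1], 5600), (0.57, [307.4, 279.0, 105.9, 148.4], 9523)]
top pawl_knob [(0.5, [289.2, 246.3, 44.8, 11.8], 307)]
top handle_knob0 [(0.59, [306.1, 269.9, 98.7, 128.1], 5646)]
top jar [(0.69, [247.1, 279.4, 30.9, 19.5], 433)]
top jug [(0.75, [378.1, 276.2, 43.5, 41.9], 1281), (0.74, [246.2, 280.1, 25.2, 22.1], 405)]
0.85
```

View pics/sc_crop.png

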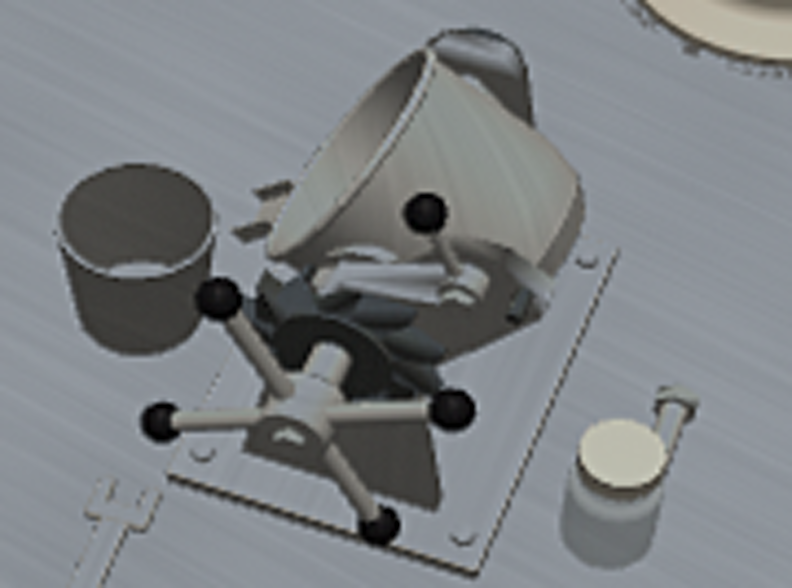

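View pics/tp_crop.png

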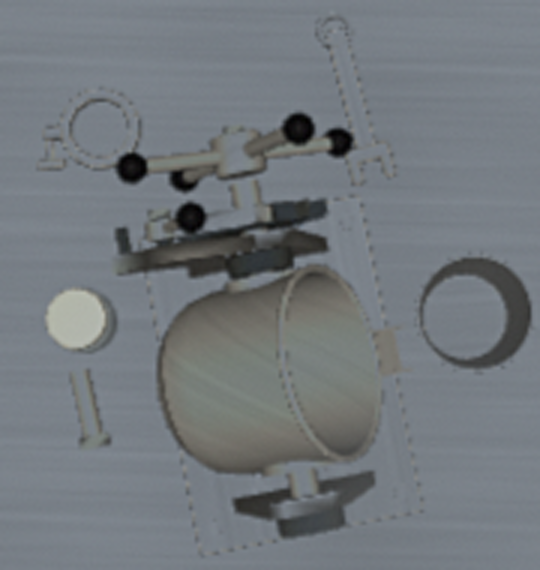

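```bash
cat > h.py <<'E'
import cv2, numpy as np
from scipy.optimize import least_squares
from scipy.spatial.transform import Rotation as R
np.set_printoptions(precision=4,suppress=True)
def proj(c,P):
    K=c["intrinsics"];E=c["extrinsics"]
    q=np.atleast_2d(P)@E[:3,:3].T+E[:3,3]
    q=q*[1,-1,-1]
    u=q@K.T
    return u[:,:2]/u[:,2:]
def S(p,pts):
    x,y,a=p[:3]; pts=np.atleast_2d(pts)/1000.
    c,s=np.cos(a),np.sin(a)
    return np.c_[x+c*pts[:,0]-s*pts[:,1], y+s*pts[:,0]+c*pts[:,1], pts[:,2]]
def blob(im,uv,r=7,th=45):
    u,v=int(round(uv[0])),int(round(uv[1]))
    w=im[v-r:v+r+1,u-r:u+r+1].max(axis=2)<th
    n,l,st,ce=cv2.connectedComponentsWithStats(w.astype(np.uint8))
    k=1+np.argmax(st[1:,4]) if n>1 else 0
    return ce[k]+[u-r,v-r],st[k]
E
python3 - <<'E'
from h import *
from workcell import eyes
obs=[("scene",(357,215.7),(12,42,290)),("scene",(309.5,236),(65,-46,240)),("scene",(362.5,262.6),(65,80,206)),("scene",(345.9,290),(65,46,80)),("scene",(296.4,265.2),(65,-80,114)),
("top",(283.3,242),(12,42,290)),("top",(319,212.7),(65,-46,240)),("top",(263.7,225.7),(65,80,206)),("top",(332.7,217.7),(65,-80,114))]
ims={n:cv2.imread(f"pics/{n}0.png") for n in("scene","top")}
cal={n:eyes.calibration(n) for n in ims}
o2=[]
for n,uv,P in obs:
    b,st=blob(ims[n],uv); print(n,uv,b,st); o2.append((n,b,P))
f=lambda p:np.concatenate([proj(cal[n],S(p,P))[0]-b for n,b,P in o2])
r=least_squares(f,[0.5,0,0.1],loss="soft_l1")
print(r.x,np.degrees(r.x[2])); print(f(r.x).reshape(-1,2))
for n in ("scene","top"):
    im=ims[n].copy()
    for P in [(30,-95,0),(30,95,0),(-240,95,0),(-240,-95,0),(12,65,240),(12,-11,211)]:
        u=proj(cal[n],S(r.x,P))[0]; cv2.circle(im,(int(round(u[0])),int(round(u[1]))),1,(0,0,255),-1)
    x0,y0=(250,165) if n=="scene" else(220,170)
    cv2.imwrite(f"pics/{n}_fit.png",cv2.resize(im[y0:y0+190,x0:x0+190],None,fx=3,fy=3))
def onplane(n,uv,z):
    c=cal[n]; return least_squares(lambda q:proj(c,[q[0],q[1],z])[0]-uv,[0.5,0]).x
print("jar cap top",onplane("top",(246,276),.085),onplane("scene",(401,273),.085))
print("jug rim",onplane("top",(378,273),.09))
E
```

```text
scene (357, 215.7) [356.2429 215.3714] [ 2  2  9 10 70]
scene (309.5, 236) [309.119  235.8095] [ 1  2 11 11 84]
scene (362.5, 262.6) [361.625  261.4091] [ 0  0 13 11 88]
scene (345.9, 290) [346.0377 290.4528] [ 3  3  9  9 53]
scene (296.4, 265.2) [295.7963 265.037 ] [ 3  3  9  9 54]
top (283.3, 242) [283.0857 242.3   ] [ 3  3  9 10 70]
top (319, 212.7) [319.05 212.5 ] [ 2  2 11 10 80]
top (263.7, 225.7) [263.6479 225.4366] [ 2  2 10 10 71]
top (332.7, 217.7) [332.9057 216.8302] [ 3  2  8  9 53]
[0.5579 0.0086 0.221 ] 12.66404975180844
[[ 0.052  -0.7477]
 [ 0.1686 -0.7512]
 [ 0.8457  0.1176]
 [-0.4094 -1.4884]
 [ 0.5076 -0.683 ]
 [ 0.1126 -0.8562]
 [ 0.1473 -0.6621]
 [-0.1387 -0.5129]
 [-0.4563 -0.4873]]
jar cap top [0.4932 0.1488] [0.4996 0.1538]
jug rim [ 0.5075 -0.1682]
```

View pics/top_fit.png

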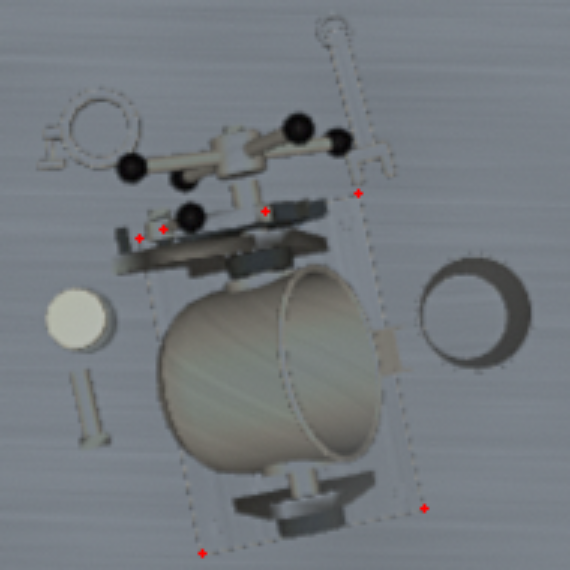

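View pics/scene_fit.png

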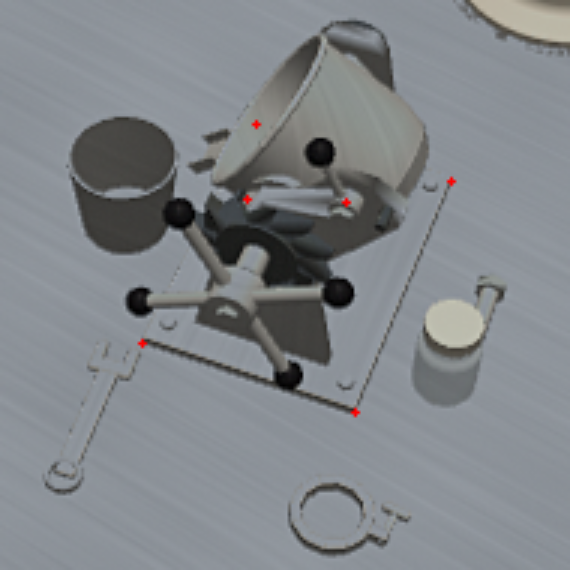

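Request:
carry_out(
  delta_pos=[
    [0,0,-0.02],
    [0,0,-0.02],
    [0,0,-0.02],
    [0,0,-0.02],
    [0,0,-0.02],
    [0,0,-0.02],
    [0,0,-0.02],
    [0,0,-0.02],
  ],
  twist=[6.8,6.8,6.8,6.8,6.8,6.8,6.8,6.8],
  jaw=1,
)

```text
t: 1.52
tcp_pos: [0.2335, 0.5526, 0.4004]
tcp_rot: [-0.0, 0.627, 0.779, 0.0]
contact_force: [0.5, 0.2, 0.7]
finger_gap: -0.0001
```

```bash
cat >> h.py <<'E'
P0=np.array([0.5579,0.0086,0.2210])
def where(s,p=P0):
    d=np.asarray(s["tcp_pos"])-[p[0],p[1],0]; c,sn=np.cos(p[2]),np.sin(p[2])
    st=np.array([c*d[0]+sn*d[1],-sn*d[0]+c*d[1],d[2]])*1000
    q=s["tcp_rot"]; M=R.from_quat([q[1],q[2],q[3],q[0]]).as_matrix()
    Ms=R.from_euler("z",-p[2]).as_matrix()@M
    return st,Ms
def rep(s):
    st,Ms=where(s)
    Rz=R.from_euler("z",-P0[2]).as_matrix()
    print("t",round(s["t"],2),"tcp stand mm",st.round(1),"F stand",(Rz@np.asarray(s["contact_force"])).round(2),"gap",round(s["finger_gap"],4))
    return st,Ms
E
python3 - <<'E'
from h import *
from workcell import ctrl
s=ctrl.get_state(); st,M=rep(s); print(M); print(s["joint_pos"])
print("yaw err deg (tool x vs stand y)",np.degrees(np.arctan2(M[1,0],M[0,0]))-90)
E
```

```text
t 1.52 tcp stand mm [-197.3  601.9  400.4] F stand [0.51 0.08 0.71] gap -0.0001
[[ 0.0053  1.      0.0002]
 [ 1.     -0.0053  0.0002]
 [ 0.0002  0.0002 -1.    ]]
[1.1143 0.1957 0.8231 0.     2.1226 0.8986]
yaw err deg (tool x vs stand y) -0.30289494534390826
```

Request:
carry_out(
  delta_pos=[
    [-0.03,0.01,0],
    [-0.03,0.01,0],
    [-0.03,0.01,0],
    [-0.03,0.01,0],
    [-0.03,0.01,0],
    [-0.03,0.01,0],
    [-0.03,0.01,0],
    [-0.03,0.01,0],
    [-0.03,0.01,0],
    [-0.03,0.01,0],
  ],
  twist=[0,0,0,0,0,0,0,0,0,0],
)

```text
t: 2.35
tcp_pos: [0.3975, 0.2806, 0.3995]
tcp_rot: [0.0, 0.625, 0.781, 0.0]
contact_force: [-0.3, 0.8, -0.2]
finger_gap: 0.0001
```

Request:
carry_out(
  delta_pos=[
    [-0.03,0.01,0],
    [-0.03,0.01,0],
    [-0.03,0.01,0],
    [-0.03,0.01,0],
    [-0.03,0.01,0],
    [-0.03,0.01,0],
    [-0.03,0.01,0],
    [-0.03,0.01,0],
    [-0.03,0.01,0],
    [-0.03,0.01,0],
  ],
  twist=[0,0,0,0,0,0,0,0,0,0],
)

```text
t: 3.18
tcp_pos: [0.561, 0.0098, 0.3995]
tcp_rot: [0.0, 0.625, 0.781, 0.0]
contact_force: [0.7, -0.5, 0.1]
finger_gap: -0.0002
```

Request:
carry_out(
  delta_pos=[
    [-0.017,0.009,0.02],
    [0,0,0.02],
    [0,0,0.02],
    [0,0,0],
    [0,0,0],
  ],
  twist=[0,0,0,0,0],
)

```text
t: 3.6
tcp_pos: [0.5726, -0.0033, 0.3383]
tcp_rot: [-0.001, 0.625, 0.781, -0.001]
contact_force: [-0.8, -0.4, -0.2]
finger_gap: 0.0001
```

```bash
cat > look.py <<'E'
import sys
from h import *
from workcell import ctrl,eyes
tag=sys.argv[1]; s=ctrl.get_state(); st,M=rep(s); print("yaw err",np.degrees(np.arctan2(M[1,0],M[0,0]))-90)
a=eyes.read_camera("scene"); b=eyes.read_camera("top")
tip=s["tcp_pos"]+np.array([0,0,-.008])
print("tip px scene",proj(eyes.calibration("scene"),tip),"top",proj(eyes.calibration("top"),tip))
print("t",ctrl.get_state()["t"])
A=cv2.resize(a[150:310,260:420],(560,560),interpolation=cv2.INTER_CUBIC)
cv2.imwrite(f"pics/s_{tag}.png",A)
B=cv2.resize(b[150:350,200:400],(560,560),interpolation=cv2.INTER_CUBIC)
cv2.imwrite(f"pics/t_{tag}.png",B)
cv2.imwrite(f"pics/sraw_{tag}.png",a);cv2.imwrite(f"pics/traw_{tag}.png",b)
E
python3 look.py a
```

```text
t 3.6 tcp stand mm [ 11.8 -14.9 338.3] F stand [-0.85 -0.25 -0.23] gap 0.0001
yaw err 0.025163262753295612
tip px scene [[332.1186 194.5197]] top [[309.939  234.2911]]
t 3.7
```

View pics/s_a.png

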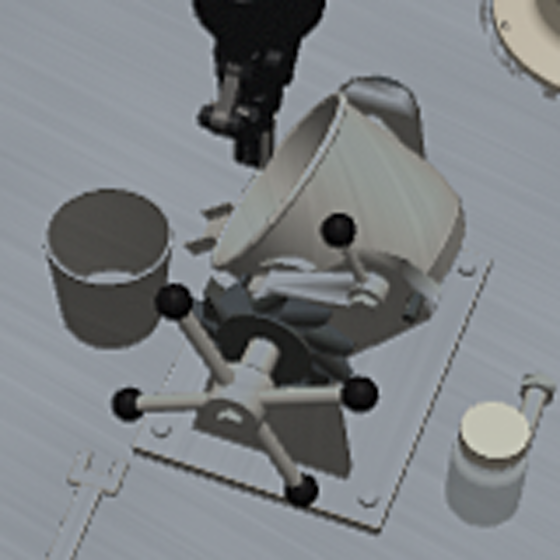

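Request:
carry_out(
  delta_pos=[
    [0,0,0.02],
    [0,0,0.02],
    [0,0,0.015],
    [0.01,0,0],
    [0.01,0,0],
    [0.008,0,0],
    [0.005,0,0],
    [0.005,0,0],
    [0.005,0,0],
  ],
  twist=[0,0,0,0,0,0,0,0,0],
)

```text
t: 4.45
tcp_pos: [0.564, 0.0385, 0.2866]
tcp_rot: [0.002, 0.625, 0.781, 0.001]
contact_force: [-1.2, -1.0, 1.0]
finger_gap: 0.0006
```

Request:
carry_out(
  delta_pos=[
    [0.005,0,0],
    [0.005,0,0],
    [0.005,0,0],
    [0.005,0,0],
    [0.005,0,0],
    [0.005,0,0],
  ],
  twist=[0,0,0,0,0,0],
)

```text
t: 4.95
tcp_pos: [0.5568, 0.0685, 0.284]
tcp_rot: [-0.0, 0.625, 0.781, -0.0]
contact_force: [-0.1, -0.3, 1.2]
finger_gap: 0.0
```

```bash
python3 look.py b
```

```text
t 4.95 tcp stand mm [ 12.   58.7 284. ] F stand [-0.17 -0.28  1.21] gap 0.0
yaw err 0.04016022487489579
tip px scene [[363.2079 221.0531]] top [[275.7164 243.572 ]]
t 5.05
```

View pics/s_b.png

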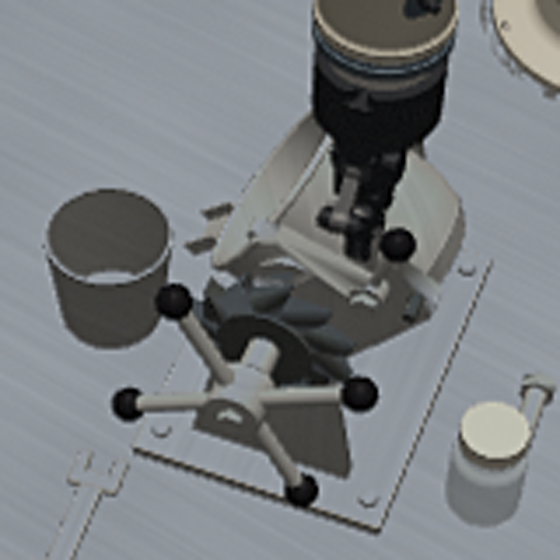

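The finger (crop ~(362,250)) is pushing the ball (398,243), and the pawl arm is rising to the left. I'll keep going past the balance point.

Request:
carry_out(
  delta_pos=[
    [0.005,0,0],
    [0.005,0,0],
    [0.005,0,0],
    [0.005,0,0],
    [0.005,0,0],
    [0.004,0,0],
    [0,0,0],
    [0,0,0],
    [0,0,0],
  ],
  twist=[0,0,0,0,0,0,0,0,0],
)

```text
t: 5.8
tcp_pos: [0.5506, 0.0962, 0.2843]
tcp_rot: [0.0, 0.625, 0.781, -0.0]
contact_force: [-0.3, 0.1, 0.3]
finger_gap: 0.0002
```

```bash
python3 look.py c
```

```text
t 5.8 tcp stand mm [ 12.1  87.1 284.3] F stand [-0.32  0.14  0.32] gap 0.0002
yaw err 0.03643220616872611
tip px scene [[375.6553 224.7592]] top [[262.4776 246.1644]]
t 5.9
```

View pics/s_c.png

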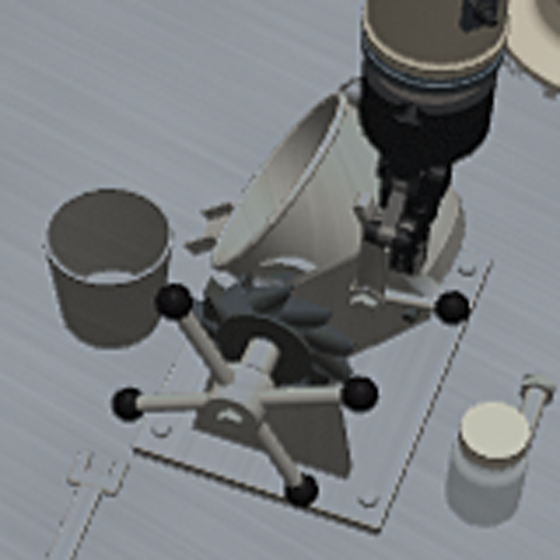

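Pawl thrown over: ball at crop (453,307), arm upright beside the finger. Next I lift straight up, then go to the left of handle knob0.

Request:
carry_out(
  delta_pos=[
    [0,0,-0.01],
    [0,0,-0.02],
    [0,0,-0.025],
    [0,0,-0.025],
    [0,0,-0.01],
    [-0.025,0.01,0],
    [-0.03,0.01,0],
    [-0.03,0.01,0],
    [-0.03,0.01,0],
    [-0.03,0.01,0],
  ],
  twist=[0,0,0,0,0,0,0,0,0,0],
)

```text
t: 6.73
tcp_pos: [0.6318, -0.0357, 0.3752]
tcp_rot: [0.0, 0.625, 0.781, 0.0]
contact_force: [0.6, 0.6, 1.3]
finger_gap: -0.0007
```

Request:
carry_out(
  delta_pos=[
    [-0.025,0.003,0],
    [0,0,0],
    [0,0,0.03],
    [0,0,0.03],
    [0,0,0.03],
    [0,0,0.03],
    [0,0,0.01],
    [0,0,0],
    [0,0,0],
  ],
  twist=[0,0,0,0,0,0,0,0,0],
)

```text
t: 7.48
tcp_pos: [0.6397, -0.0578, 0.2456]
tcp_rot: [0.0, 0.625, 0.781, 0.0]
contact_force: [0.5, -0.5, 0.7]
finger_gap: -0.0001
```

```bash
python3 look.py d
python3 - <<'E'
from h import *
from workcell import eyes
c=eyes.calibration("scene")
print((proj(c,S(P0,[(12,119,250),(12,56,321)]))-[260,150])*3.5)
E
```

```text
t 7.48 tcp stand mm [ 65.2 -82.7 245.6] F stand [ 0.43 -0.61  0.66] gap -0.0001
yaw err 0.03964087523189619
tip px scene [[293.9242 230.9977]] top [[335.6544 208.6252]]
t 7.5833
[[450.3824 303.4978]
 [361.6858 199.0524]]
```

View pics/s_d.png

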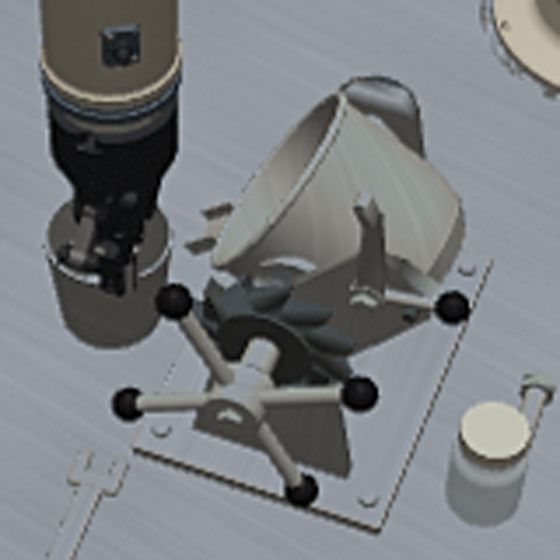

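View pics/t_d.png

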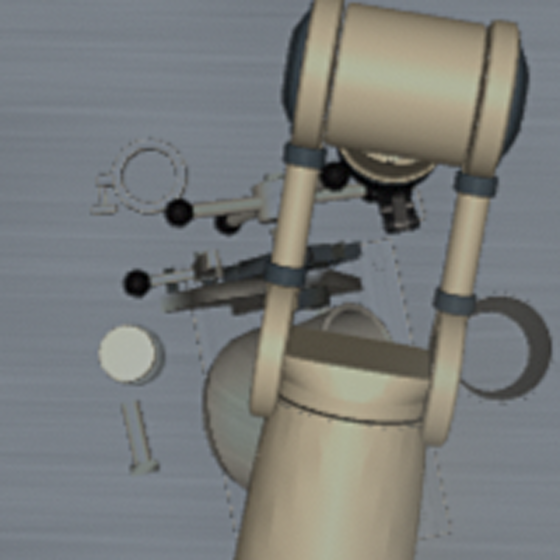

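Scene: pawl thrown over (ball at crop (453,307), prediction (450,303); nose at (362,199)). The finger is at (118,285), left of knob0 at (175,301). Now push it.

Request:
carry_out(
  delta_pos=[
    [0,0,0.005],
    [0,0,0.005],
    [0.005,0,0],
    [0.004,0,0],
    [0.004,0,0],
    [0.004,0,0],
    [0.004,0,0],
    [0.004,0,0],
  ],
  twist=[0,0,0,0,0,0,0,0],
)

```text
t: 8.25
tcp_pos: [0.6348, -0.0351, 0.2366]
tcp_rot: [0.003, 0.625, 0.78, -0.0]
contact_force: [0.6, -6.6, 4.7]
finger_gap: 0.0003
```

Request:
carry_out(
  delta_pos=[
    [0.004,0,0],
    [0.004,0,0],
    [0.004,0,0],
    [0.004,0,0],
    [0.004,0,0],
  ],
  twist=[0,0,0,0,0],
)

```text
t: 8.67
tcp_pos: [0.6302, -0.015, 0.2361]
tcp_rot: [0.002, 0.625, 0.78, 0.0]
contact_force: [1.5, -4.5, 4.1]
finger_gap: -0.0002
```

```bash
python3 look.py e
```

```text
t 8.67 tcp stand mm [ 65.4 -38.9 236.1] F stand [ 0.45 -4.67  4.05] gap -0.0002
yaw err -0.050109400933507686
tip px scene [[312.2379 239.4958]] top [[315.9028 213.0466]]
t 8.7667
```

View pics/s_e.png

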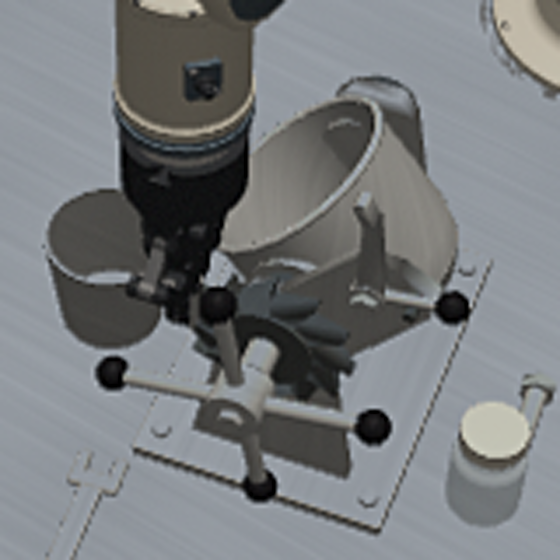

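```bash
cat > ang.py <<'E'
import sys
from h import *
from workcell import eyes
def run(tag,guess,cam="scene"):
    c=eyes.calibration(cam); im=cv2.imread(f"pics/{'s' if cam=='scene' else 't'}raw_{tag}.png")
    def kn(th):
        a=np.radians(-30)+th+np.arange(4)*np.pi/2
        return np.c_[np.full(4,65.),92*np.sin(a),160+92*np.cos(a)]
    pr=proj(c,S(P0,kn(guess))); obs=[]
    for u in pr:
        b,st=blob(im,u,8); obs.append((b,st[4],max(st[2],st[3])))
    use=[i for i in range(4) if 35<obs[i][1]<100 and obs[i][2]<13]
    off=np.array([-.1,.7]) # mean offset seen in first fit
    f=lambda q:np.concatenate([proj(c,S(P0,kn(q[0])))[i]+off-obs[i][0] for i in use])
    r=least_squares(f,[guess]); print("theta",r.x,"use",use,[(o[0].round(1).tolist(),int(o[1])) for o in obs]); print(f(r.x).reshape(-1,2))
run(sys.argv[1],float(sys.argv[2]))
E
python3 ang.py d 0.0; python3 ang.py e 0.36
```

```text
theta [-0.0033] use [0, 2, 3] [([309.1, 235.7], 83), ([361.3, 261.0], 92), ([346.0, 290.5], 52), ([295.9, 265.1], 52)]
[[-0.0175  0.1081]
 [-0.3969 -0.9189]
 [ 0.4511  0.1181]]
theta [0.3412] use [1, 2, 3] [([321.7, 236.7], 142), ([366.3, 271.6], 76), ([334.0, 289.1], 52), ([291.5, 256.0], 61)]
[[-0.2831 -0.0671]
 [-0.1994 -0.7526]
 [ 0.2838  0.3067]]
```

Request:
carry_out(
  delta_pos=[
    [0.004,0,0],
    [0.003,0,0],
    [0,0,0],
    [-0.005,0,0],
    [-0.01,0,0],
    [0,0,-0.03],
    [0,0,-0.04],
    [0,0,-0.04],
    [0,0,-0.04],
    [0,0,0],
  ],
  twist=[0,0,0,0,0,0,0,0,0,0],
)

```text
t: 9.6
tcp_pos: [0.6316, -0.0225, 0.3945]
tcp_rot: [0.006, 0.625, 0.781, 0.004]
contact_force: [0.2, -0.6, 1.6]
finger_gap: -0.0001
```

```bash
python3 look.py f; python3 ang.py f 0.42
```

```text
t 9.6 tcp stand mm [ 65.1 -46.5 394.5] F stand [ 0.05 -0.63  1.65] gap -0.0001
yaw err 0.0318749438157937
tip px scene [[308.6617 189.2788]] top [[320.4883 201.3728]]
t 9.7
theta [0.434] use [1, 2, 3] [([325.4, 238.8], 145), ([366.5, 273.9], 74), ([330.6, 288.2], 50), ([291.1, 253.5], 66)]
[[-0.2264 -0.0274]
 [-0.1106 -0.7395]
 [ 0.1925  0.3853]]
```

Request:
carry_out(
  delta_pos=[
    [0.027,-0.011,0],
    [0.027,-0.011,0],
    [0.027,-0.011,0],
    [0.027,-0.01,0],
    [0.027,-0.01,0],
    [0,0,0],
    [0,0,0.02],
    [0,0,0.02],
    [0,0,0],
    [0,0,0],
  ],
  twist=[0,0,0,0,0,0,0,0,0,0],
)

```text
t: 10.53
tcp_pos: [0.5498, 0.0976, 0.3412]
tcp_rot: [-0.002, 0.625, 0.781, -0.002]
contact_force: [-0.3, 0.4, 0.7]
finger_gap: 0.0002
```

```bash
python3 look.py g
```

```text
t 10.53 tcp stand mm [ 11.6  88.7 341.2] F stand [-0.23  0.43  0.67] gap 0.0002
yaw err 0.017119317596538508
tip px scene [[378.5864 207.2441]] top [[259.5676 244.2284]]
t 10.6333
```

View pics/s_g.png

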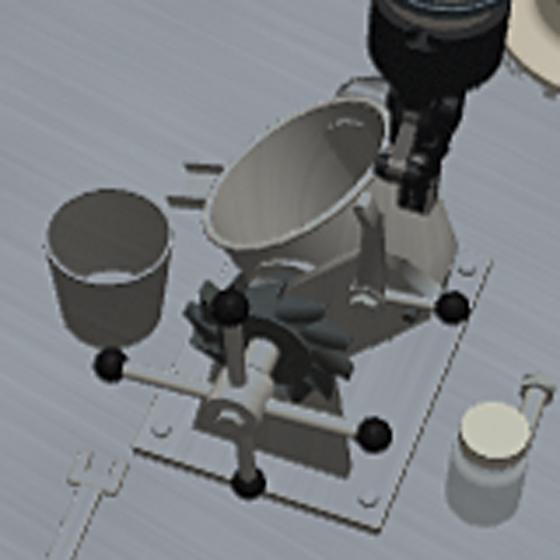

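Finger tip at crop (415,207), right of the upright pawl arm (370,230) and above the ball (453,307). Now lower and push the arm towards -y.

Request:
carry_out(
  delta_pos=[
    [0,0,0.02],
    [0,0,0.02],
    [0,0,0.005],
    [0,0,0],
    [-0.005,0,0],
    [-0.005,0,0],
    [-0.005,0,0],
    [-0.005,0,0],
    [-0.005,0,0],
    [-0.005,0,0],
  ],
  twist=[0,0,0,0,0,0,0,0,0,0],
)

```text
t: 11.47
tcp_pos: [0.557, 0.0682, 0.2996]
tcp_rot: [0.0, 0.625, 0.781, 0.0]
contact_force: [0.6, 0.4, 0.2]
finger_gap: -0.0002
```

Request:
carry_out(
  delta_pos=[
    [-0.005,0,0],
    [-0.005,0,0],
    [-0.005,0,0],
    [-0.005,0,0],
    [-0.005,0,0],
  ],
  twist=[0,0,0,0,0],
)

```text
t: 11.88
tcp_pos: [0.5623, 0.044, 0.2992]
tcp_rot: [-0.0, 0.625, 0.781, -0.0]
contact_force: [-0.2, -0.3, 1.1]
finger_gap: 0.0002
```

```bash
python3 look.py i
```

```text
t 11.88 tcp stand mm [ 12.1  33.5 299.2] F stand [-0.24 -0.21  1.09] gap 0.0002
yaw err 0.02893184478493538
tip px scene [[352.6164 213.1606]] top [[287.1464 240.563 ]]
t 11.9833
```

View pics/s_i.png

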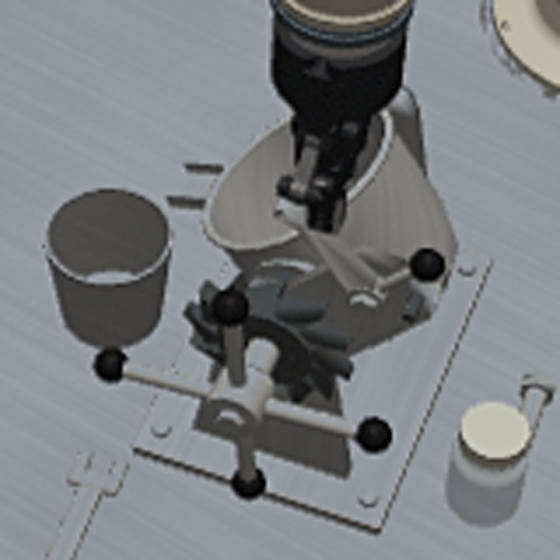

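The arm is leaning left with its nose near crop (285,210), and the ball has risen to (427,265). Continue past balance.

Request:
carry_out(
  delta_pos=[
    [-0.005,0,0.001],
    [-0.005,0,0.001],
    [-0.005,0,0.001],
    [-0.005,0,0],
    [-0.003,0,0],
    [0,0,0],
    [0,0,0],
  ],
  twist=[0,0,0,0,0,0,0],
)

```text
t: 12.57
tcp_pos: [0.5673, 0.0219, 0.2963]
tcp_rot: [-0.0, 0.625, 0.781, 0.0]
contact_force: [0.4, 0.7, 0.7]
finger_gap: 0.0
```

```bash
python3 look.py j
```

```text
t 12.57 tcp stand mm [ 12.1  10.9 296.3] F stand [0.51 0.57 0.66] gap 0.0
yaw err 0.007906695530337515
tip px scene [[342.7018 211.1063]] top [[297.84   238.5628]]
t 12.6667
```

View pics/s_j.png

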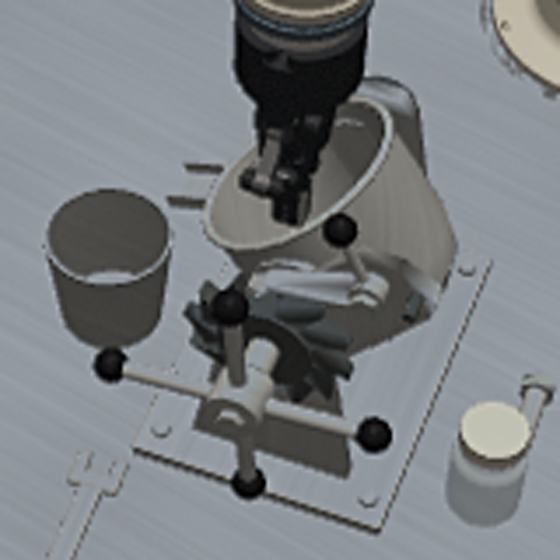

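Pawl is down: ball at crop (342,230), nose in the wheel. Now retreat, go left of knob0 again and push gently until the tooth stops on the pawl.

Request:
carry_out(
  delta_pos=[
    [0,0,-0.015],
    [0,0,-0.02],
    [-0.02,0,0],
    [-0.02,0.02,0],
    [-0.014,0.02,0],
    [0,0.013,0],
    [0,0,0],
    [0,0,0.03],
    [0,0,0.03],
    [0,0,0.02],
  ],
  twist=[0,0,0,0,0,0,0,0,0,0],
)

```text
t: 13.5
tcp_pos: [0.63, -0.0184, 0.2488]
tcp_rot: [-0.001, 0.624, 0.781, -0.001]
contact_force: [0.3, -0.6, -1.1]
finger_gap: -0.0002
```

Request:
carry_out(
  delta_pos=[
    [0,0,0.012],
    [0,0,0],
    [0,0,0],
  ],
  twist=[0,0,0],
)

```text
t: 13.75
tcp_pos: [0.6305, -0.0187, 0.2398]
tcp_rot: [-0.0, 0.624, 0.781, -0.0]
contact_force: [0.7, -0.7, 0.7]
finger_gap: 0.0003
```

```bash
python3 look.py k;python3 ang.py k 0.43
```

```text
t 13.75 tcp stand mm [ 64.8 -42.5 239.8] F stand [ 0.5  -0.81  0.71] gap 0.0003
yaw err 0.0569214704526928
tip px scene [[310.8062 237.7888]] top [[317.5962 212.7473]]
t 13.85
theta [0.434] use [1, 2, 3] [([325.3, 238.7], 149), ([366.5, 273.9], 74), ([330.6, 288.2], 50), ([291.1, 253.5], 66)]
[[-0.2264 -0.0274]
 [-0.1106 -0.7395]
 [ 0.1925  0.3853]]
```

View pics/s_k.png

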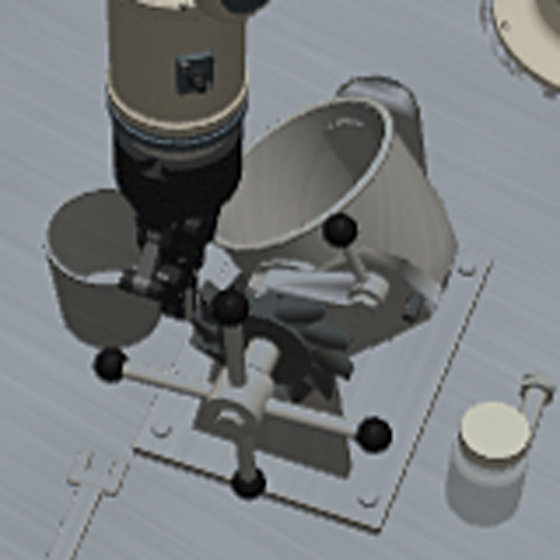

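Request:
carry_out(
  delta_pos=[
    [0.004,0,0],
    [0.004,0,0],
    [0.003,0,0],
    [0.002,0,0],
    [0.002,0,0],
    [0.001,0,0],
  ],
  twist=[0,0,0,0,0,0],
)

```text
t: 14.35
tcp_pos: [0.6276, -0.0038, 0.2403]
tcp_rot: [0.001, 0.625, 0.781, 0.0]
contact_force: [0.4, -3.4, 3.5]
finger_gap: 0.0001
```

Request:
carry_out(
  delta_pos=[
    [0.001,0,0],
  ],
  twist=[0],
)

```text
t: 14.43
tcp_pos: [0.6274, -0.0028, 0.24]
tcp_rot: [0.001, 0.625, 0.781, 0.0]
contact_force: [1.6, -4.0, 3.4]
finger_gap: 0.0002
```

Request:
carry_out(
  delta_pos=[
    [0.001,0,0],
  ],
  twist=[0],
)

```text
t: 14.52
tcp_pos: [0.627, -0.0017, 0.2397]
tcp_rot: [0.0, 0.625, 0.781, 0.0]
contact_force: [0.8, -2.4, 3.0]
finger_gap: -0.0
```

```bash
python3 look.py l;python3 ang.py l 0.5
```

```text
t 14.52 tcp stand mm [ 65.2 -25.2 239.7] F stand [ 0.22 -2.56  3.  ] gap -0.0
yaw err 0.001255130798952564
tip px scene [[318.0002 240.2372]] top [[309.8322 214.1196]]
t 14.6167
theta [0.4893] use [1, 2, 3] [([327.4, 238.1], 170), ([366.5, 275.2], 70), ([328.7, 287.7], 49), ([291.0, 252.0], 66)]
[[-0.2274 -0.0043]
 [-0.1233 -0.7968]
 [ 0.0371  0.5476]]
```

Wheel at about 0.49. Keep going in 1 mm steps and watch the force.

Request:
carry_out(
  delta_pos=[
    [0.001,0,0],
    [0,0,0],
  ],
  twist=[0,0],
)

```text
t: 14.78
tcp_pos: [0.6267, -0.0004, 0.2392]
tcp_rot: [-0.0, 0.625, 0.781, -0.0]
contact_force: [1.2, -2.8, 1.3]
finger_gap: 0.0002
```

Request:
carry_out(
  delta_pos=[
    [0.001,0,0],
    [0,0,0],
  ],
  twist=[0,0],
)

```text
t: 14.95
tcp_pos: [0.6264, 0.0007, 0.2392]
tcp_rot: [-0.0, 0.625, 0.781, -0.0]
contact_force: [0.2, -3.3, 2.3]
finger_gap: 0.0002
```

Request:
carry_out(
  delta_pos=[
    [0.001,0,0],
    [0,0,0],
  ],
  twist=[0,0],
)

```text
t: 15.12
tcp_pos: [0.6262, 0.0015, 0.2393]
tcp_rot: [0.0, 0.625, 0.781, -0.0]
contact_force: [0.9, -3.8, 2.9]
finger_gap: -0.0002
```

```bash
python3 look.py m;python3 ang.py m 0.5
```

```text
t 15.12 tcp stand mm [ 65.1 -21.9 239.3] F stand [ 0.01 -3.93  2.95] gap -0.0002
yaw err 0.02481618748616654
tip px scene [[319.4086 240.7692]] top [[308.3622 214.4829]]
t 15.2167
theta [0.527] use [1, 2, 3] [([327.3, 238.0], 187), ([366.3, 276.2], 71), ([327.2, 287.4], 46), ([291.0, 251.2], 65)]
[[-0.1454 -0.0439]
 [-0.0363 -0.9081]
 [ 0.0194  0.4766]]
```

Request:
carry_out(
  delta_pos=[
    [0.001,0,0],
    [0,0,0],
  ],
  twist=[0,0],
)

```text
t: 15.38
tcp_pos: [0.6261, 0.0018, 0.2393]
tcp_rot: [0.001, 0.625, 0.781, -0.0]
contact_force: [1.5, -6.8, 3.5]
finger_gap: 0.0004
```

Request:
carry_out(
  delta_pos=[
    [0.001,0,0],
    [0,0,0],
  ],
  twist=[0,0],
)

```text
t: 15.55
tcp_pos: [0.6261, 0.0021, 0.2394]
tcp_rot: [0.001, 0.625, 0.78, -0.001]
contact_force: [2.2, -8.3, 2.7]
finger_gap: 0.0
```

```bash
python3 look.py n;python3 ang.py n 0.5
```

```text
t 15.55 tcp stand mm [ 65.1 -21.3 239.4] F stand [ 0.34 -8.6   2.7 ] gap 0.0
yaw err -0.06557399668473352
tip px scene [[319.66   240.8073]] top [[308.0961 214.5275]]
t 15.65
theta [0.5327] use [1, 2, 3] [([327.1, 237.9], 194), ([366.4, 276.2], 71), ([326.9, 287.3], 46), ([291.0, 251.0], 65)]
[[-0.2187  0.0927]
 [ 0.0831 -0.956 ]
 [-0.0319  0.4754]]
```

View pics/s_n.png

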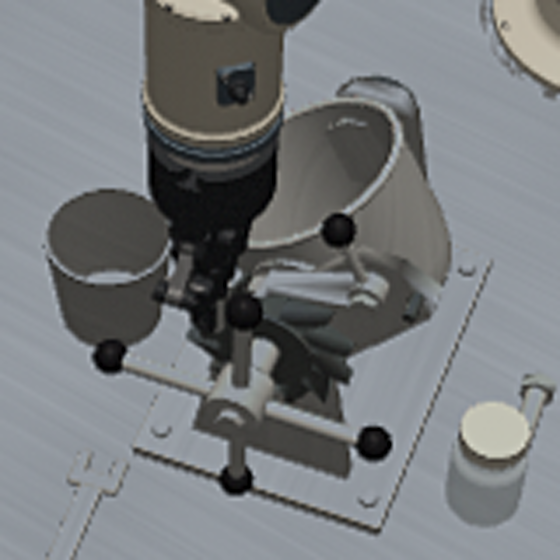

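The force rises 3.9 → 8.6 N with almost no movement, so the tooth is against the pawl. Ball at (339,230) is back at its starting pixel. Retreat clear.

Request:
carry_out(
  delta_pos=[
    [-0.003,0,0],
    [-0.005,0,0],
    [-0.01,0,0],
    [-0.01,0,0],
    [0,0,-0.03],
    [0,0,-0.04],
    [0,0,-0.04],
    [0,0,-0.04],
    [-0.03,0,0],
    [-0.03,0,0],
  ],
  twist=[0,0,0,0,0,0,0,0,0,0],
)

```text
t: 16.48
tcp_pos: [0.6455, -0.0823, 0.3943]
tcp_rot: [0.003, 0.623, 0.782, 0.002]
contact_force: [0.6, 0.3, -0.1]
finger_gap: 0.0002
```

Request:
carry_out(
  delta_pos=[
    [-0.03,0,0],
    [-0.03,0,0],
    [-0.03,0,0],
    [0,0,0],
    [0,0,0],
    [0,0,0],
  ],
  twist=[0,0,0,0,0,0],
)

```text
t: 16.98
tcp_pos: [0.665, -0.1705, 0.3887]
tcp_rot: [-0.001, 0.625, 0.781, 0.0]
contact_force: [-0.5, -0.5, -0.2]
finger_gap: -0.0004
```

```bash
python3 look.py o;python3 ang.py o 0.52
python3 - <<'E'
from h import *
from workcell import eyes
c=eyes.calibration("scene")
a=cv2.imread("pics/scene0.png");b=cv2.imread("pics/sraw_o.png")
for P in [(12,42,290)]:
    u=proj(c,S(P0,P))[0]; print(u,blob(a,u)[0],blob(b,u)[0])
E
```

```text
t 16.98 tcp stand mm [  65.2 -198.2  388.7] F stand [-0.54 -0.35 -0.16] gap -0.0004
yaw err 0.012477363062458835
tip px scene [[241.1642 171.2006]] top [[396.426  186.7633]]
t 17.0833
theta [0.5327] use [1, 2, 3] [([328.8, 239.6], 164), ([366.4, 276.2], 70), ([326.9, 287.3], 46), ([291.0, 251.0], 65)]
[[-0.2237  0.0761]
 [ 0.0832 -0.9559]
 [-0.0473  0.4601]]
[356.2959 214.6196] [356.2429 215.3714] [356.3056 215.5139]
```

View pics/sraw_o.png

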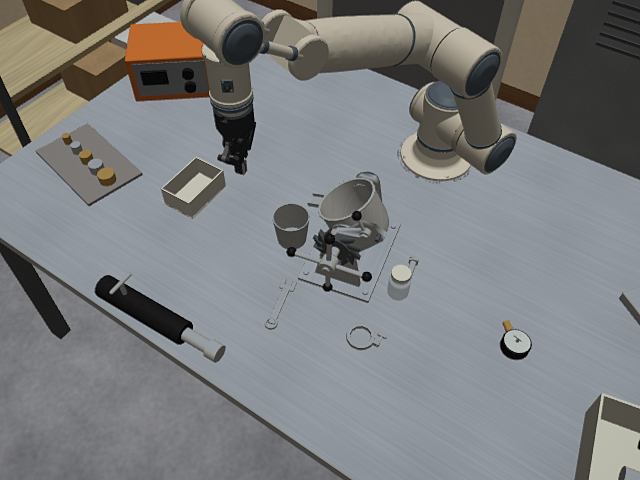

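View pics/s_o.png

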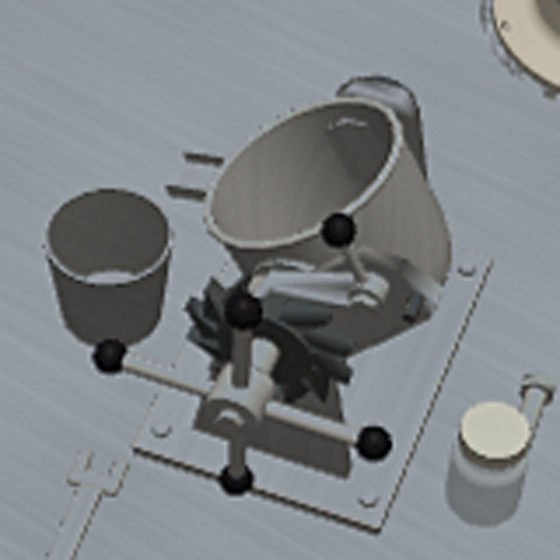

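The pawl ball is back at its down position (pixel (356.3,215.5), was (356.2,215.4)). The wheel measures 0.533, which matches 0.524 within the measuring error. Nothing else has moved and the arm is clear, so I hand it in.

```bash
python3 -c "
from workcell import workorder; print(workorder.close_job())"
```

```text
the job is handed in; nothing more can be done
None
```

The kettle is back one notch, with the pawl down in the next notch and the wheel's tooth up against it. I handed the job in at about 17 s of the 67 s allowed.

**What I did, with the fingers shut:**
1. I pushed the pawl's knob over until it fell open and stayed.
2. I pushed handle knob0 until the wheel read about 0.43 rad.
3. I pushed the pawl's nose back over and it fell into the next notch.
4. I pushed knob0 on in 1 mm steps until it stopped. The force rose from about 4 to 8.6 N with almost no further movement.
5. I drew the arm well clear before handing in.

**Last checks:**
- **Pawl:** its knob is within 0.2 pixel of where it was at the start, so it is fully down.
- **Wheel:** it read 0.533 rad in the camera, against 0.524 nominal. The difference is within my measuring error of about 0.02 rad, and the reading did not change when I let go.
- **Other things:** nothing else on the bench looked moved in the scene picture, judged by eye. I did not measure each object.
- **Force:** the highest reading I saw was about 9 N, though I only read it at the end of each move.

No check failed or disagreed.

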